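Lay the slide box down in its bay beside the microscope

ROBOT

A 6-joint arm with a two-finger parallel gripper is mounted at the origin on the work surface. World frame = base frame: x ahead of the robot, y to its left, z up, the work surface at z = 0. Lengths are in m, angles in rad, forces in N, time in s.
With the tool pointing down it reaches from about 0.35 to 0.775 m from the base axis. Payload 5.5 kg.
Tool frame: the origin (TCP) lies midway between the tips of the shut fingers; the grasp point (between the pads) lies 19 mm behind it (pinch_z is the distance from the TCP to the grasp point, in m); z points along the fingers, x is the direction in which the jaws open and shut, and the axes are right-handed (so a half turn about z gives the same grasp; the last joint's range is limited). The gripper opens to 85 mm and grips with 20 to 120 N. Pads are 22 mm wide; open, the fingers measure 114 mm over their backs; the gripper's body (76 mm by 85 mm) begins 54 mm behind the grasp point. The pads swing forward as they close: fully open they stand 13 mm farther back than shut.
Start: joints at [-1.249, 0.313, 0.046, 1.304, 0, 1.431], TCP at [0.256, -0.515, 0.231] pointing down, gripper open.
Joint ranges: [-2.76, 2.76], [-0.86, 1.69], [-1.03, 1.26], [-2.2, 2.34], [-1.47, 1.5], [-3.14, 3.14]. Speed limits (rad/s): [2.57, 2.57, 3.14, 3.14, 3.14, 3.14].

INTERFACE

Orientations are given as a unit quaternion [w, x, y, z].
In Python, from workcell import get_state, read_camera, camera_info, hand_in, trace, pinch_z gives the robot as it stands. The module is installed in compiled form; this text tells all that it offers.
- The arm moves only by the tool arm_command, never from a script. Its argument "steps" is text: rows parted by semicolons, each of 4 numbers parted by spaces: the shift along the world's x, y, z in mm, then the turn about the world's z in rad. In form: tx ty tz spin; .... A call has 1 to 20 rows; each row is the pose to reach, as a shift and turn from the pose measured when the call began; what a row does not reach only later rows make up. A row lasts 1/8 s, in which the tool goes at most 62.5 mm and 10.7 degrees, less where a joint would pass 70% of its speed; a pose out of reach is approached as far as the arm can. A call with a gripper value outside its range is refused whole. "fingers" is the gripper command: -1 is shut, 1 is fully open, values between are in proportion, set as the call begins (left out, the last holds). The fingers move at their own pace and stop on an object; "newtons" is the grip in N (left out, the last holds). Time passes only in rows, so rows that repeat a pose let the fingers close. It gives the time, the measured TCP pose, the force and the opening at its end, in the units of the state.
- get_state(): the state, without advancing time (a new reading comes with each control period).
- read_camera(name): name is "side" or "top"; returns the picture (480x640x3 uint8, red, green, blue); there is no depth.
- camera_info(name): a dict with "mtx" (3x3 intrinsics, pixels), "R" (3x3) and "t" (3): a world point X has camera coordinates R X + t. Camera axes: x right, y down, z forward; pixel columns grow to the right and rows downward; lengths in m; the calibration is good to about 2 mm. A picture is of the moment at which its call begins. camera_info takes no time and is no camera call.
- hand_in(): hands the job in, once; it reports no verdict.
Trained networks look in the newest picture that a camera, given by its name, has taken for a name from the list of things; names that differ only in an ending like _2 or _b are one class to them, and where a whole thing is asked for, a point or a joint stands for the part that bears it (a point fixed in the world has none). Each returns a list of dicts, best first, with "score" (0 to 1); they miss things now and then, are a little off and sometimes report something else, mostly with a low value. They report only what shows in the picture. A call takes as long as a camera call. They do not tell look-alikes from the thing itself.
- trace(camera, name): "mask" (480x640 bool, what is visible of it) and "box" ([left, top, width, height] in pixels, round what is visible of it).
The state is a dict: "clock": time; "joint_pos": joint angles; "qvel": joint speeds; "tau": joint torques, N m; "tcp_pos": TCP position; "orientation": TCP orientation; "wrist_force": force on the tool from outside, world axes, zero at the start; "ft_torque": the same for the moment, N m; "finger_gap": finger opening in m.
Only numpy, scipy, OpenCV 4.12 (cv2) and the standard library are available. Lean on these libraries where they do the work, as an engineer would, in place of code of your own. Each camera call takes 0.05 s, during which the arm holds its last target.

TASK

The blue microscope-slide box stands on edge a little short of the green tape frame on the bench. Without gripping or lifting it, push it low down with the fingers so that it slides, still upright, until its foot is just over the tape and inside the frame, then push it near the top so that it topples forward, away from the tape it has just crossed, and lands lying flat wholly inside the frame. It has to land there, not be shoved in once it is lying; leave everything else standing where it is.

Things in the scene. Friction and masses are not known exactly. Their poses are not given: they have to be found in the camera images.
- bay: rectangular frame of flat green tape (12 mm wide, under 1 mm thick, not felt by things that slide over it) stuck on the white bench. The clear area inside the tape is 126 mm (along the frame's x) by 130 mm (along its y). Origin: its centre, on the bench surface; z up. The slide box starts on the -x side, 25 to 45 mm short of the clear area, and has to fall towards the frame's +x
- slide_box: loose blue plastic slide box, closed, black seam, paper label on the face away from the bay; standing on edge: 34 mm thick (x), 90 wide (y), 86 tall (z), 0.16-0.32 kg. Origin: centre of its underside; its +x face looks to the bay. Pushed within 12 mm of the bench it slides without tipping; pushed at 60 mm or higher it tips over its front foot and falls by itself once it leans about 22 degrees
- foot_left (a point): a corner of the slide box's big face that looks to the bay; +x of the box is out of that face: at the foot, 45 mm to the box's +y
- foot_right (a point): a corner of the slide box's big face that looks to the bay; +x of the box is out of that face: at the foot, 45 mm to the box's -y
- top_left (a point): a corner of the slide box's big face that looks to the bay; +x of the box is out of that face: at the top, 45 mm to the box's +y
- top_right (a point): a corner of the slide box's big face that looks to the bay; +x of the box is out of that face: at the top, 45 mm to the box's -y
- spare_box: bystander: white slide box of the same size (34 x 90 x 86 mm) standing on edge; origin centre of its underside
- reagent: bystander: white bottle with purple cap, 42 mm across, 85 mm tall; origin centre of its underside
- dish: bystander: closed glass petri dish, 90 mm across, 16 mm tall; origin centre of its underside
- beaker: bystander: small glass beaker, 56 mm across, 75 mm tall; origin centre of its underside
- vial: bystander: small jar with green cap, 32 mm across, 55 mm tall; origin centre of its underside
Not all that is in view belongs to the job. What is meant by the slide_box is not yellow, and is the smaller of those in its own colour.

How it is judged:
By the outcome, as a careful person would: the job done as asked, in the order asked, and still so for the second after the job is handed in, with the robot touching nothing.
It also fails if it takes over 42 s, if anything falls off the work surface, if the arm or the gripper's body presses on something with over 40 N, if the wrist force passes 120 N, or if a joint passes its speed limit or range.

## Working session

There is one attempt and no reset: what is moved stays moved. The work goes in short steps, Python scripts to look and compute and a tool call to move; the robot and the scene stay as the last step left them, time stands still between calls to the robot, and variables do not carry over. Pictures are saved under pics/ and viewed, and the job is handed in when it is done.

Besides the shell and the picture viewer there is one more tool, called after "Call:" by a JSON object that holds its "op" and its "data". arm_command: Moves the arm, as the interface text tells. Its arguments: {"type":"object","properties":{"steps":{"type":"string"},"fingers":{"type":"number"},"newtons":{"type":"number"}},"required":["steps"]}

```bash
mkdir -p pics; python3 - <<'E'
from workcell import *
import cv2,numpy as np
for n in("side","top"):
    im=read_camera(n); cv2.imwrite(f"pics/{n}0.png",im[:,:,::-1]); np.save(f"pics/{n}0.npy",im)
    c=camera_info(n); print(n,np.round(c["mtx"],1).tolist(),np.round(c["R"],4).tolist(),np.round(c["t"],4).tolist())
    for o in("slide_box","bay"):
        for d in trace(n,o): print(o,d["score"],d["box"])
s=get_state(); print({k:np.round(v,3) for k,v in s.items()},pinch_z)
E
```

```text
side [[525.3, 0.0, 326.8], [0.0, 525.3, 243.7], [0.0, 0.0, 1.0]] [[0.9939, -0.1101, -0.0078], [-0.0694, -0.569, -0.8194], [0.0858, 0.815, -0.5731]] [-0.5526, 0.1609, 0.8248]
slide_box 0.85 [255.2, 235.4, 25.8, 76.6]
slide_box 0.68 [155.2, 193.5, 69.9, 90.2]
slide_box 0.61 [337.5, 188.0, 27.5, 65.7]
slide_box 0.59 [100.5, 306.7, 120.7, 121.4]
bay 0.54 [333.7, 190.5, 33.6, 62.0]
top [[483.8, 0.0, 316.7], [0.0, 483.8, 239.3], [0.0, 0.0, 1.0]] [[0.0004, -1.0, -0.0026], [-0.9964, -0.0002, -0.0849], [0.0849, 0.0026, -0.9964]] [0.0818, 0.5485, 0.8187]
slide_box 0.79 [406.8, 331.0, 83.8, 99.3]
slide_box 0.72 [290.7, 278.6, 54.8, 25.6]
slide_box 0.59 [210.9, 339.0, 90.5, 80.0]
bay 0.79 [280.6, 179.9, 101.6, 93.5]
{'clock': np.float64(0.3), 'joint_pos': array([-1.249,  0.314,  0.046,  1.304, -0.   ,  1.431]), 'qvel': array([ 0.002, -0.003,  0.004,  0.003, -0.   , -0.001]), 'tau': array([-2.0000e-03, -4.8000e+01,  2.9832e+01,  1.0000e-02, -0.0000e+00,
        0.0000e+00]), 'tcp_pos': array([ 0.256, -0.515,  0.231]), 'orientation': array([-0.   ,  0.85 , -0.527, -0.   ]), 'wrist_force': array([0.158, 0.935, 0.038]), 'ft_torque': array([-0.009,  0.002, -0.016]), 'finger_gap': np.float64(0.086)} 0.0187
```

View pics/side0.png

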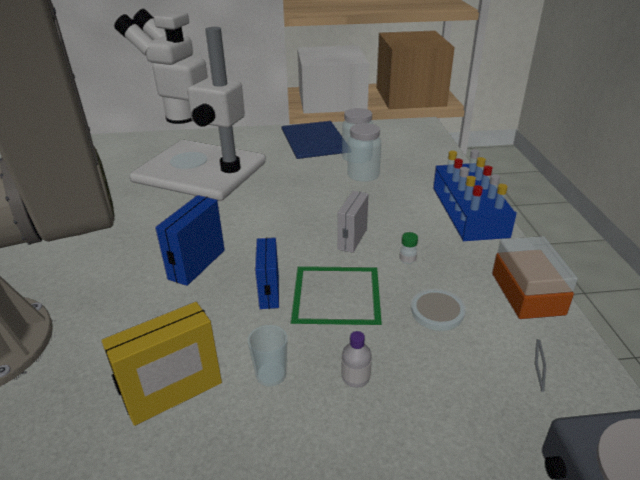

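View pics/top0.png

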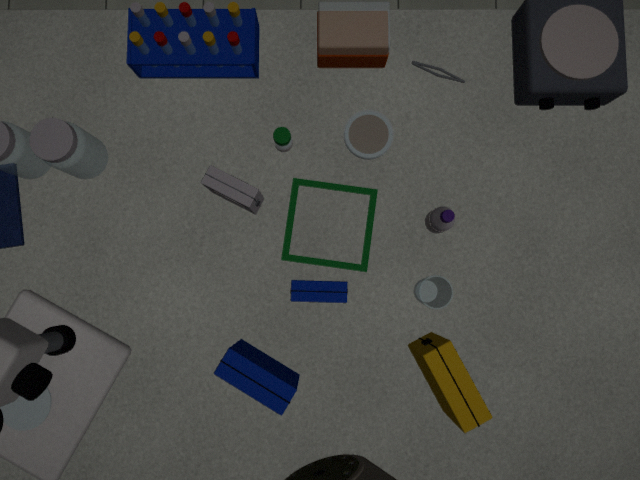

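Slide box candidates in the top view are the big blue box at (258,375), the small blue box at (319,291) and the yellow box at (450,380). The small blue one at (319,291) fits: it isn't yellow, it's the smaller of the two blue boxes, and it stands just short of the frame.

```bash
cat > h.py <<'E'
from workcell import *
import cv2,numpy as np
def proj(n,X):
    c=camera_info(n); X=np.atleast_2d(X); p=X@np.array(c["R"]).T+np.array(c["t"]); p=p@np.array(c["mtx"]).T
    return p[:,:2]/p[:,2:]
def ray(n,uv,z):
    c=camera_info(n);R=np.array(c["R"]);o=-R.T@np.array(c["t"])
    uv=np.atleast_2d(uv);d=np.c_[uv,np.ones(len(uv))]@np.linalg.inv(c["mtx"]).T@R
    return (o+d*((z-o[2])/d[:,2])[:,None])[:,:2]
def rect(n,im,lo,hi,roi,z,close=0):
    h=cv2.cvtColor(im,cv2.COLOR_RGB2HSV); m=cv2.inRange(h,lo,hi)
    k=np.zeros_like(m);x,y,w,hh=roi;k[y:y+hh,x:x+w]=1;m=m*k
    if close: m=cv2.morphologyEx(m,cv2.MORPH_CLOSE,np.ones((close,close)))
    cs,_=cv2.findContours(m,cv2.RETR_EXTERNAL,cv2.CHAIN_APPROX_NONE)
    c=max(cs,key=cv2.contourArea)[:,0].astype(float)
    P=ray(n,c,z)*1000; r=cv2.minAreaRect(P.astype(np.float32)); return r,m
E
python3 - <<'E'
from h import *
t=np.load("pics/top0.npy");s=np.load("pics/side0.npy")
for n,im,roi in(("top",t,(270,170,120,110)),("side",s,(285,260,105,70))):
    r,m=rect(n,im,(40,80,40),(85,255,255),roi,0); print("bay",n,np.round(r[0],1),np.round(r[1],1),round(r[2],2))
h=cv2.cvtColor(t,cv2.COLOR_RGB2HSV)
for y in range(276,306,2): print(y,[tuple(h[y,x]) for x in (300,325,340)])
print("vials",proj("top",[[.3,0,0]]))
a=cv2.resize(t[170:315,265:395,::-1],None,fx=4,fy=4,interpolation=cv2.INTER_CUBIC);cv2.imwrite("pics/c1.png",a)
a=cv2.resize(s[225:335,240:400,::-1],None,fx=5,fy=5,interpolation=cv2.INTER_CUBIC);cv2.imwrite("pics/c2.png",a)
E
```

```text
bay top [577.6  59.5] [154.2 150.2] 82.03
bay side [579.4  58.7] [153.3 148.6] 82.15
276 [(np.uint8(42), np.uint8(15), np.uint8(83)), (np.uint8(45), np.uint8(12), np.uint8(84)), (np.uint8(25), np.uint8(17), np.uint8(91))]
278 [(np.uint8(39), np.uint8(20), np.uint8(90)), (np.uint8(45), np.uint8(12), np.uint8(85)), (np.uint8(45), np.uint8(11), np.uint8(89))]
280 [(np.uint8(111), np.uint8(119), np.uint8(62)), (np.uint8(120), np.uint8(7), np.uint8(77)), (np.uint8(30), np.uint8(9), np.uint8(84))]
282 [(np.uint8(111), np.uint8(251), np.uint8(71)), (np.uint8(112), np.uint8(222), np.uint8(78)), (np.uint8(112), np.uint8(218), np.uint8(76))]
284 [(np.uint8(112), np.uint8(228), np.uint8(76)), (np.uint8(112), np.uint8(225), np.uint8(76)), (np.uint8(113), np.uint8(218), np.uint8(76))]
286 [(np.uint8(111), np.uint8(228), np.uint8(75)), (np.uint8(112), np.uint8(221), np.uint8(76)), (np.uint8(110), np.uint8(231), np.uint8(73))]
288 [(np.uint8(112), np.uint8(207), np.uint8(80)), (np.uint8(112), np.uint8(221), np.uint8(76)), (np.uint8(113), np.uint8(227), np.uint8(74))]
290 [(np.uint8(113), np.uint8(2
[... 438 characters left out ...]
int8(79)), (np.uint8(111), np.uint8(225), np.uint8(77)), (np.uint8(111), np.uint8(224), np.uint8(75))]
298 [(np.uint8(113), np.uint8(209), np.uint8(77)), (np.uint8(111), np.uint8(232), np.uint8(76)), (np.uint8(111), np.uint8(226), np.uint8(78))]
300 [(np.uint8(111), np.uint8(241), np.uint8(71)), (np.uint8(112), np.uint8(221), np.uint8(75)), (np.uint8(111), np.uint8(232), np.uint8(77))]
302 [(np.uint8(30), np.uint8(6), np.uint8(87)), (np.uint8(108), np.uint8(53), np.uint8(72)), (np.uint8(113), np.uint8(124), np.uint8(80))]
304 [(np.uint8(45), np.uint8(17), np.uint8(89)), (np.uint8(23), np.uint8(11), np.uint8(94)), (np.uint8(48), np.uint8(14), np.uint8(89))]
vials [[363.63258792 382.30040943]]
```

View pics/c1.png

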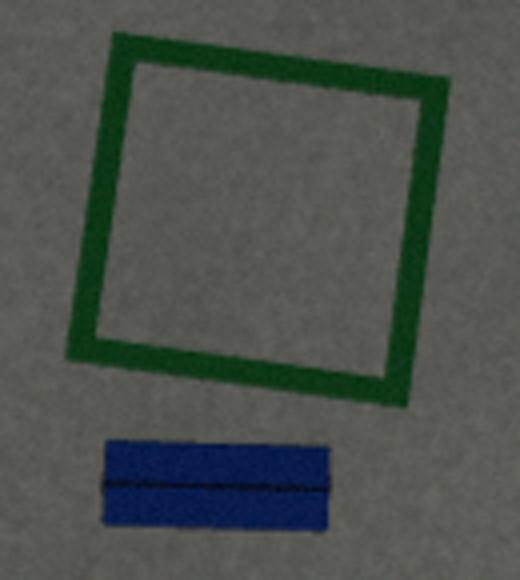

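View pics/c2.png

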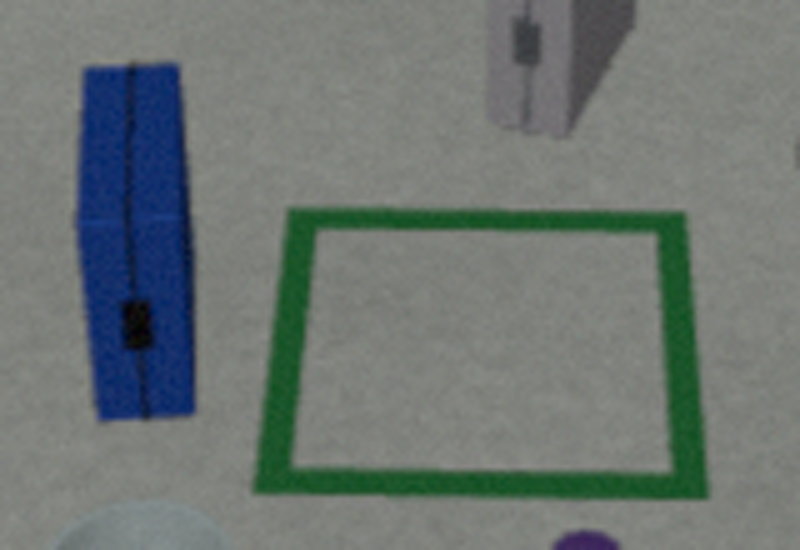

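```bash
cat >> h.py <<'E'
from scipy.optimize import minimize
def corners(x,y,a,dim=(34,90,86)):
    c,s=np.cos(a),np.sin(a);L=[]
    for i in(-.5,.5):
        for j in(-.5,.5):
            for z in(0,dim[2]): L.append([x+c*i*dim[0]-s*j*dim[1],y+s*i*dim[0]+c*j*dim[1],z])
    return np.array(L)/1000
def hull(n,p,dim=(34,90,86)):
    q=cv2.convexHull(proj(n,corners(*p,dim)).astype(np.float32))
    m=np.zeros((480*4,640*4),np.uint8); cv2.fillConvexPoly(m,np.round(q*4+1.5).astype(int),255)
    return cv2.resize(m,(640,480),interpolation=cv2.INTER_AREA)/255.
def bluemask(im,roi):
    h=cv2.cvtColor(im,cv2.COLOR_RGB2HSV); m=cv2.inRange(h,(100,90,25),(125,255,255))
    k=np.zeros_like(m);x,y,w,hh=roi;k[y:y+hh,x:x+w]=1
    m=cv2.morphologyEx(m*k,cv2.MORPH_CLOSE,np.ones((9,9))); return m/255.
def fit(ms,p0,dim=(34,90,86)):
    f=lambda q:sum(np.abs(hull(n,(q[0],q[1],q[2]/100),dim)-m).sum() for n,m in ms.items())
    best=None
    for st in (8,3):
        r=minimize(f,[p0[0],p0[1],p0[2]*100],method="Nelder-Mead",options=dict(initial_simplex=np.array([p0[0],p0[1],p0[2]*100])+st*np.vstack([np.zeros(3),np.eye(3)])))
        p0=(r.x[0],r.x[1],r.x[2]/100)
    return p0,r.fun
BAY=(578.,59.,np.radians(-7.9))
def inbay(x,y):
    c,s=np.cos(BAY[2]),np.sin(BAY[2]);dx,dy=x-BAY[0],y-BAY[1]
    return c*dx+s*dy,-s*dx+c*dy
E
python3 - <<'E'
from h import *
t=np.load("pics/top0.npy");s=np.load("pics/side0.npy")
T=bluemask(t,(280,272,75,40));S=bluemask(s,(250,230,35,85))
r,_=rect("top",t,(100,90,25),(125,255,255),(280,272,75,40),.086,9);print(r)
for ms in({"top":T},{"side":S},{"top":T,"side":S}):
    p,f=fit(ms,(465,65,0.)); print(np.round(p,3),f,"bay",np.round(inbay(*p[:2]),1),np.degrees(p[2]-BAY[2]))
# bay fit, inner
for o in("spare_box","reagent","dish","beaker","vial"):
    for n in("top","side"):
        for d in trace(n,o)[:2]: 
            b=d["box"];print(o,n,d["score"],np.round(b))
E
```

```text
((460.1473388671875, 78.50978088378906), (89.55317687988281, 33.87687683105469), 88.40531921386719)
[ 4.60214e+02  7.87830e+01 -2.80000e-02] 40.37254901960784 bay [-119.4    3.4] 6.274593514337392
[ 4.62125e+02  7.80860e+01 -1.00000e-02] 74.54509803921569 bay [-117.4    3. ] 7.311581887856752
[ 4.60867e+02  7.87680e+01 -1.40000e-02] 187.86666666666667 bay [-118.7    3.5] 7.070735117738421
spare_box top 0.65 [201. 165.  62.  52.]
spare_box side 0.83 [335. 189.  32.  65.]
reagent side 0.62 [341. 333.  31.  55.]
reagent side 0.42 [293. 264.  88.  62.]
dish top 0.77 [340. 109.  51.  50.]
dish side 0.81 [412. 289.  53.  43.]
beaker top 0.67 [291. 280.  57.  24.]
beaker side 0.57 [245. 329.  44.  53.]
beaker side 0.26 [252. 236.  28.  72.]
vial top 0.82 [274. 127.  20.  24.]
vial top 0.47 [286. 282.  63.  23.]
vial side 0.87 [400. 231.  20.  31.]
```

```bash
python3 - <<'E'
from h import *
t=np.load("pics/top0.npy");s=np.load("pics/side0.npy")
T=bluemask(t,(205,330,105,95));S=bluemask(s,(150,190,80,100))
def f(q): return sum(np.abs(hull(n,(q[0],q[1],q[2]/100),q[3:6])-m).sum() for n,m in(("top",T),("side",S)))
for a0 in(-30,-60):
  x0=np.array([320,170,a0*1.745,50,125,120.]);
  for st in(15,6):
    r=minimize(f,x0,method="Nelder-Mead",options=dict(maxiter=600,initial_simplex=x0+st*np.vstack([np.zeros(6),np.eye(6)])));x0=r.x
  print(np.round(x0,1),r.fun); print(np.round(corners(x0[0],x0[1],x0[2]/100,x0[3:6])*1000))
print("beaker", ray("side",[[269,375]],0),ray("top",[[440,293]],0.0))
print("base sight",ray("top",[[340,455]],0.1))
q=bluemask(t,(280,272,75,40)); 
E
```

```text
[326.1 176.5 -53.6  44.6 119.6 113.6] 220.23137254901962
[[276. 136.   0.]
 [276. 136. 114.]
 [337. 239.   0.]
 [337. 239. 114.]
 [315. 114.   0.]
 [315. 114. 114.]
 [376. 216.   0.]
 [376. 216. 114.]]
[325.9 176.3 -52.5  44.9 119.4 113. ] 227.76078431372548
[[277. 136.   0.]
 [277. 136. 113.]
 [336. 239.   0.]
 [336. 239. 113.]
 [315. 113.   0.]
 [315. 113. 113.]
 [375. 217.   0.]
 [375. 217. 113.]]
beaker [[ 0.4579622  -0.11256231]] [[ 0.45498755 -0.13645931]]
base sight [[0.21203267 0.04610741]]
```

Front foot has to travel about 52 mm. The gripper body would hit the 86 mm tall box if I pushed with the pads' side, so I'll push with the back of a fully open finger, with the jaws along the frame's x. First I'm going above the start point, high up.

Call:
{"op": "arm_command", "data": {"steps": "36 46 0 0.07; 72 92 0 0.14; 108 139 0 0.21; 144 185 0 0.28; 156 237 0 0.37; 169 290 0 0.47; 181 342 0 0.57; 194 395 0 0.67; 177 447 0 0.77; 160 500 0 0.87; 142 552 0 0.95; 125 604 0 0.972; 125 604 0 0.972; 125 604 0 0.972; 125 604 0 0.972", "fingers": 1}}

```text
clock: 2.68
tcp_pos: [0.3817, 0.0883, 0.2313]
orientation: [0.0, 0.998, -0.069, 0.0]
wrist_force: [-0.0, 0.3, -0.1]
finger_gap: 0.0854
```

```bash
cat > look.py <<'E'
import sys
from h import *
k=sys.argv[1]
ims=[]
for n in("top","side"):
    im=read_camera(n);np.save(f"pics/{n}{k}.npy",im);ims.append(im)
a=ims[0][160:440,200:480];b=ims[1][180:460,90:370]
a=cv2.resize(a,(400,400));b=cv2.resize(b,(400,400))
o=np.hstack([a,b]);o=np.clip(o.astype(float)*1.5,0,255).astype(np.uint8)
cv2.imwrite(f"pics/l{k}.png",o[:,:,::-1])
s=get_state();q=s["orientation"]
from scipy.spatial.transform import Rotation as R
m=R.from_quat([q[1],q[2],q[3],q[0]]).as_matrix()
print(s["clock"],np.round(s["tcp_pos"]*1000,1),"jawyaw",round(np.degrees(np.arctan2(m[1,0],m[0,0])),2),"z",np.round(m[:,2],3),"F",np.round(s["wrist_force"],1),s["finger_gap"],"tool in bay",np.round(inbay(*(s["tcp_pos"][:2]*1000)),1))
E
python3 look.py 1
```

```text
2.775 [381.7  88.1 231.3] jawyaw -7.99 z [ 0. -0. -1.] F [ 1.   0.3 -0.4] 0.08531591323389262 tool in bay [-198.5    1.9]
```

View pics/l1.png

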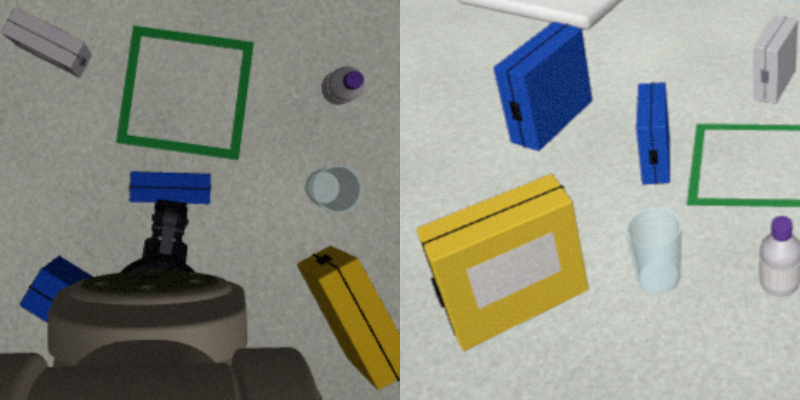

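Call:
{"op": "arm_command", "data": {"steps": "-1 0 -40 0; -2 1 -80 0; -2 1 -120 0; -2 1 -150 0; -2 1 -150 0"}}

```text
clock: 3.4
tcp_pos: [0.3778, 0.0883, 0.0795]
orientation: [0.0, 0.997, -0.071, -0.003]
wrist_force: [-0.6, -0.3, 1.3]
finger_gap: 0.0853
```

```bash
python3 look.py 2
```

```text
3.5 [380.2  88.6  81.9] jawyaw -8.07 z [ 0. -0. -1.] F [ 0.4 -0.1  0.3] 0.0854200210740732 tool in bay [-200.     2.1]
```

View pics/l2.png

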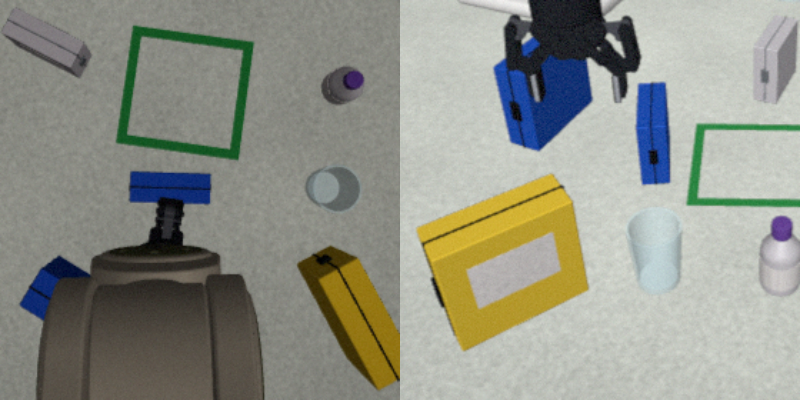

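```bash
python3 - <<'E'
from h import *
s=np.load("pics/side2.npy")
a=cv2.resize(s[180:260,150:280],None,fx=6,fy=6,interpolation=cv2.INTER_CUBIC);a=np.clip(a*2.2,0,255).astype(np.uint8)
cv2.imwrite("pics/c3.png",a[:,:,::-1])
u=np.array([np.cos(BAY[2]),np.sin(BAY[2])])
t0=np.array([380.2,88.6])
for off in(0,43,57,70,80):
  for z in(82,95,115,135,150,165):
    p=proj("side",[[*( (t0+off*u)/1000),z/1000]])[0]; print(off,z,np.round((p-[150,180])*6),end=" ")
  print()
E
```

```text
0 82 [400. 442.] 0 95 [394. 404.] 0 115 [385. 345.] 0 135 [375. 284.] 0 150 [368. 237.] 0 165 [360. 189.] 
43 82 [553. 444.] 43 95 [548. 406.] 43 115 [541. 346.] 43 135 [533. 285.] 43 150 [527. 238.] 43 165 [521. 190.] 
57 82 [603. 444.] 57 95 [598. 406.] 57 115 [592. 347.] 57 135 [585. 286.] 57 150 [579. 239.] 57 165 [574. 191.] 
70 82 [649. 445.] 70 95 [645. 407.] 70 115 [639. 347.] 70 135 [633. 286.] 70 150 [628. 239.] 70 165 [623. 191.] 
80 82 [685. 445.] 80 95 [681. 407.] 80 115 [675. 348.] 80 135 [670. 286.] 80 150 [665. 239.] 80 165 [661. 191.]
```

View pics/c3.png

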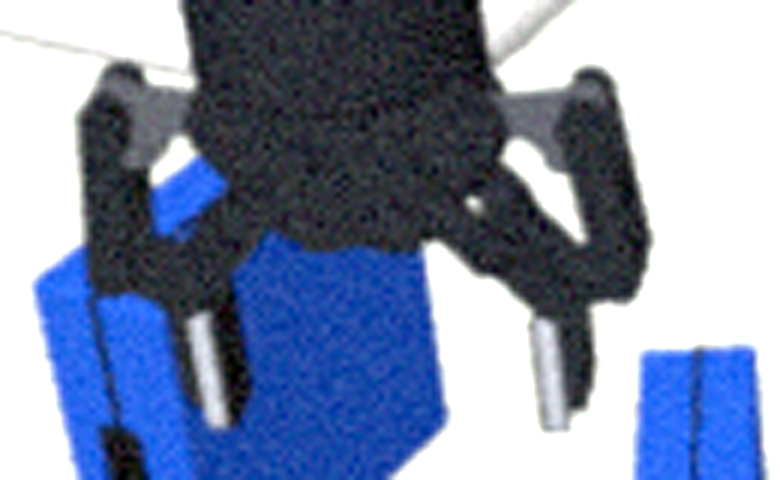

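The side view (pics/l2, c3) shows the knuckle, at crop (648,250), standing about 17 mm outside the finger back. It would hit the box high up, so I'm dropping that plan. Instead I'll push with the shut fingers sideways, jaws along the frame's y, keeping the tip high enough for the body to pass over the 86 mm box.

```bash
python3 - <<'E'
from h import *
s=get_state();print(np.round(s["joint_pos"],3))
u=np.array([np.cos(BAY[2]),np.sin(BAY[2])]);v=np.array([-u[1],u[0]]);t=s["tcp_pos"][:2]*1000
for x in(-160,-155,-147,-94):
    print(x,np.round(np.array(BAY[:2])+x*u+2.5*v-t,1))
E
```

```text
[ 0.023  0.072 -0.647  0.852 -0.     1.734]
-160 [39.6 -5.1]
-155 [44.6 -5.8]
-147 [52.5 -6.9]
-94 [105.  -14.2]
```

Call:
{"op": "arm_command", "data": {"steps": "0 0 45 0; 0 0 90 0; 5 0 110 0.18; 10 -1 110 0.36; 15 -2 110 0.54; 20 -3 110 0.72; 25 -3 110 0.9; 30 -4 110 1.08; 35 -4 110 1.26; 40 -5 110 1.44; 40 -5 110 1.573; 40 -5 110 1.573; 40 -5 110 1.573", "fingers": -1}}

```text
clock: 5.12
tcp_pos: [0.4207, 0.0835, 0.1929]
orientation: [0.001, 0.755, 0.656, 0.001]
wrist_force: [-0.7, -0.0, -0.2]
finger_gap: -0.0002
```

```bash
python3 look.py 3
```

```text
5.225 [420.4  83.5 192.4] jawyaw 81.97 z [ 0.001  0.    -1.   ] F [ 0.2  0.3 -1.2] 0.00010634315822509464 tool in bay [-159.5    2.7]
```

View pics/l3.png

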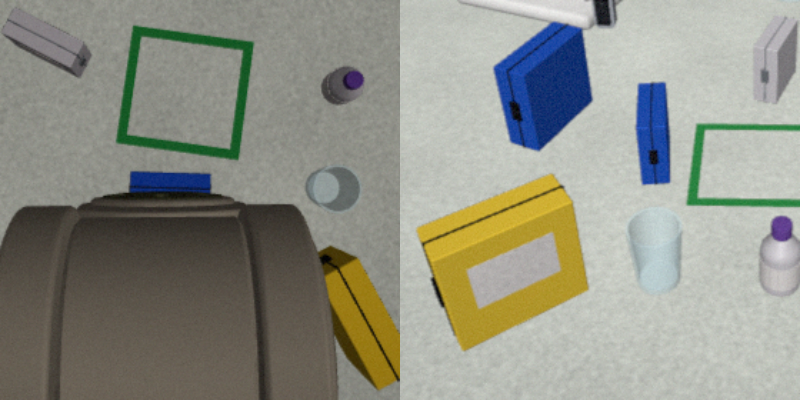

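Call:
{"op": "arm_command", "data": {"steps": "0 0 -40 0; 0 0 -80 0; 0 0 -115 0; 0 0 -140 0; 0 0 -152 0; 0 0 -152 0; 0 0 -152 0"}}

```text
clock: 6.1
tcp_pos: [0.4214, 0.0836, 0.0413]
orientation: [0.001, 0.755, 0.656, 0.001]
wrist_force: [-0.6, -0.7, 0.7]
finger_gap: -0.0001
```

```bash
python3 look.py 4; python3 - <<'E'
from h import *
s=np.load("pics/side4.npy")
a=cv2.resize(s[190:320,190:320],None,fx=4.5,fy=4.5,interpolation=cv2.INTER_CUBIC);a=np.clip(a*2.2,0,255).astype(np.uint8)
cv2.imwrite("pics/c4.png",a[:,:,::-1])
E
```

```text
6.2 [421.4  83.6  41.4] jawyaw 81.96 z [ 0.003  0.    -1.   ] F [0.2 0.1 0.2] -0.0005344195127687769 tool in bay [-158.5    2.8]
```

View pics/c4.png

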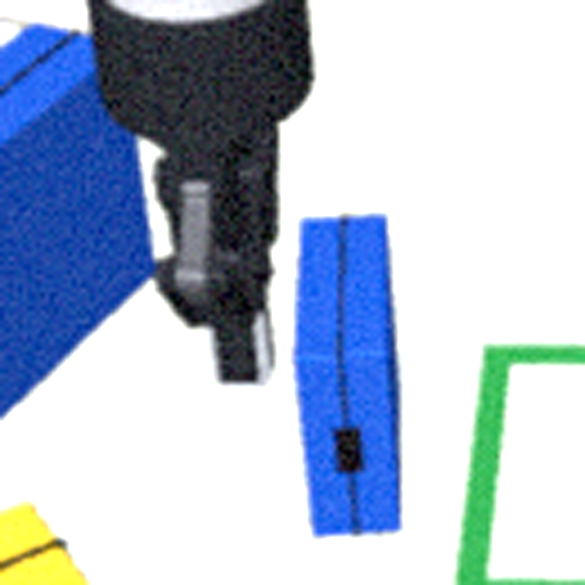

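```bash
python3 - <<'E'
from h import *
u=np.array([np.cos(BAY[2]),np.sin(BAY[2])]);v=np.array([-u[1],u[0]])
t0=np.array([421.4,83.6])
for off,lat in((11,0),(11,-14),(14,-14),(14,-40),(38,0),(38,-40),(-38,0)):
  for z in(41,60,85,114,130,150):
    p=proj("side",[[*( (t0+off*u+lat*v)/1000),z/1000]])[0]; print(off,lat,z,np.round((p-[190,190])*4.5),end=" ")
  print()
E
```

```text
11 0 41 [270. 373.] 11 0 60 [266. 334.] 11 0 85 [260. 280.] 11 0 114 [252. 216.] 11 0 130 [248. 180.] 11 0 150 [242. 133.] 
11 -14 41 [265. 396.] 11 -14 60 [260. 357.] 11 -14 85 [254. 303.] 11 -14 114 [246. 238.] 11 -14 130 [242. 201.] 11 -14 150 [236. 154.] 
14 -14 41 [273. 396.] 14 -14 60 [268. 357.] 14 -14 85 [262. 303.] 14 -14 114 [254. 238.] 14 -14 130 [250. 201.] 14 -14 150 [245. 154.] 
14 -40 41 [262. 441.] 14 -40 60 [258. 400.] 14 -40 85 [251. 346.] 14 -40 114 [243. 280.] 14 -40 130 [239. 243.] 14 -40 150 [233. 195.] 
38 0 41 [341. 374.] 38 0 60 [337. 335.] 38 0 85 [332. 281.] 38 0 114 [326. 217.] 38 0 130 [322. 180.] 38 0 150 [318. 133.] 
38 -40 41 [327. 441.] 38 -40 60 [323. 401.] 38 -40 85 [318. 347.] 38 -40 114 [311. 281.] 38 -40 130 [307. 244.] 38 -40 150 [302. 196.] 
-38 0 41 [143. 372.] -38 0 60 [137. 333.] -38 0 85 [129. 279.] -38 0 114 [119. 215.] -38 0 130 [113. 178.] -38 0 150 [106. 132.]
```

```bash
python3 - <<'E'
from h import *
s=np.load("pics/side4.npy")
K=10;x0,y0=215,205
a=cv2.resize(s[y0:y0+75,x0:x0+70],None,fx=8,fy=8,interpolation=cv2.INTER_CUBIC);a=np.clip(a*5.,0,255).astype(np.uint8)
cv2.imwrite("pics/c5.png",a[:,:,::-1])
E
```

```text
(no output)
```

View pics/c5.png

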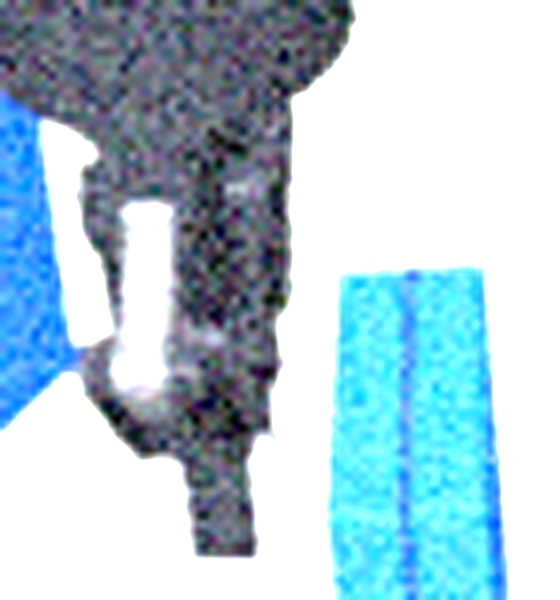

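The knuckles stick out past the pad sides too, by about 3 mm at roughly 47 mm above the tips. Cleaner option: let the half-open jaws straddle the box with clearance all round, and push its back face only with the rear pad's flat inner face. That doesn't grip, and the contact stays low. I'm lifting, turning back and setting a 52 mm gap.

Call:
{"op": "arm_command", "data": {"steps": "0 0 50 0; 0 0 100 0; 0 0 140 0; 5 -1 140 -0.18; 10 -2 140 -0.36; 15 -2 140 -0.54; 20 -3 140 -0.72; 25 -4 140 -0.9; 30 -4 140 -1.08; 35 -5 140 -1.26; 41 -6 140 -1.44; 41 -6 140 -1.568; 41 -6 140 -1.568; 41 -6 140 -1.568; 41 -6 140 -1.568", "fingers": 0.22}}

```text
clock: 8.07
tcp_pos: [0.4624, 0.0776, 0.1816]
orientation: [0.002, 0.998, -0.068, 0.0]
wrist_force: [0.7, -0.8, -0.2]
finger_gap: 0.0519
```

```bash
python3 look.py 5
```

```text
8.175 [462.4  77.6 181.5] jawyaw -7.83 z [ 0.    -0.003 -1.   ] F [0.6 0.7 0.1] 0.05212288726413661 tool in bay [-117.1    2.5]
```

Call:
{"op": "arm_command", "data": {"steps": "0 0 -30 0; 0 0 -55 0; 0 0 -72 0; 0 0 -72 0; 0 0 -72 0"}}

```text
clock: 8.8
tcp_pos: [0.4628, 0.0776, 0.1102]
orientation: [0.002, 0.998, -0.068, 0.001]
wrist_force: [1.0, 0.1, -0.5]
finger_gap: 0.0519
```

```bash
cat > crop.py <<'E'
import sys
from h import *
k,x,y,w,f=sys.argv[1],*map(int,sys.argv[2:6])
s=np.load(f"pics/side{k}.npy")[y:y+w,x:x+w]
a=cv2.resize(s,None,fx=f,fy=f,interpolation=cv2.INTER_CUBIC);a=np.clip(a*2.2,0,255).astype(np.uint8)
cv2.imwrite(f"pics/z{k}.png",a[:,:,::-1])
E
python3 look.py 6; python3 crop.py 6 215 180 140 4
```

```text
8.9 [463.1  77.6 110.5] jawyaw -7.83 z [ 0.002 -0.003 -1.   ] F [-0.2  0.3  0.5] 0.0522129977641935 tool in bay [-116.3    2.6]
```

View pics/z6.png

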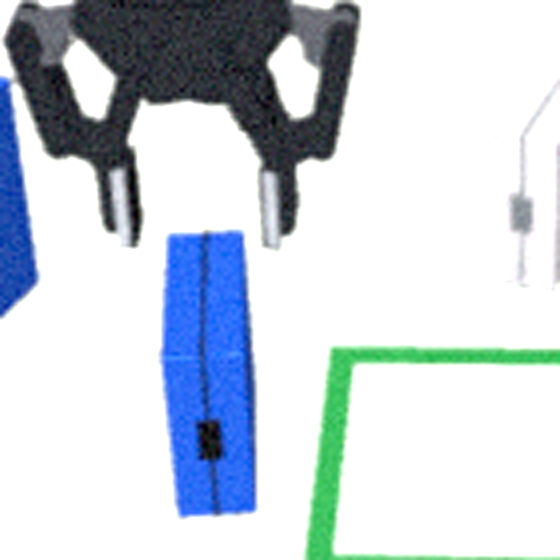

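Seen close (pics/z6), the inner links lean inward above the pads, and with the gap straddled they would touch the box's top first. The shut fingers pushed sideways are the better choice: only about 3 mm of knuckle overhang, so at most about 3° of lean. I'm going back to that, with the tip at about 16 mm so the palm clears the box.

Call:
{"op": "arm_command", "data": {"steps": "0 0 40 0; 0 0 80 0; -5 1 80 0.18; -10 2 80 0.36; -15 2 80 0.54; -20 3 80 0.72; -25 4 80 0.9; -30 4 80 1.08; -35 5 80 1.26; -41 6 80 1.44; -41 6 80 1.567; -41 6 80 1.567; -41 6 40 1.567; -41 6 0 1.567; -41 6 -35 1.567; -41 6 -65 1.567; -41 6 -85 1.567; -41 6 -94 1.567; -41 6 -94 1.567; -41 6 -94 1.567", "fingers": -1}}

```text
clock: 11.4
tcp_pos: [0.423, 0.0836, 0.0173]
orientation: [0.001, 0.755, 0.656, 0.002]
wrist_force: [0.6, 0.4, 0.1]
finger_gap: 0.0001
```

```bash
python3 look.py 7; python3 crop.py 7 200 190 140 4
```

```text
11.5 [423.   83.6  17.3] jawyaw 81.94 z [ 0.005  0.002 -1.   ] F [-0.4  0.3 -0. ] -0.00023619663646508207 tool in bay [-156.9    3.1]
```

View pics/z7.png

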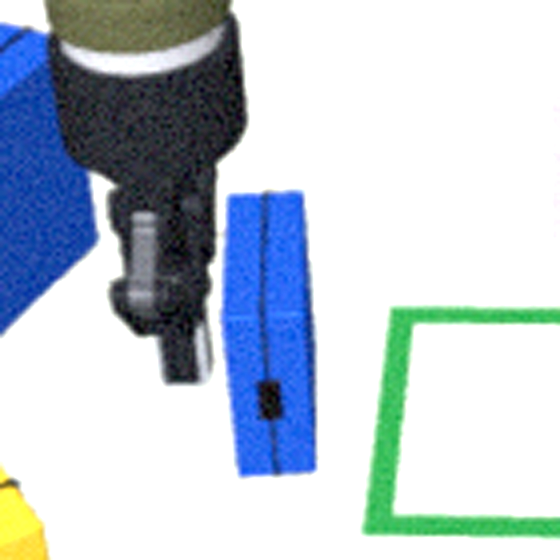

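Call:
{"op": "arm_command", "data": {"steps": "3 0 0 0; 6 -1 0 0; 9 -1 0 0; 12 -2 0 0; 14 -2 0 0; 17 -2 0 0; 20 -3 0 0; 23 -3 0 0; 26 -4 0 0; 26 -4 0 0"}}

```text
clock: 12.75
tcp_pos: [0.4495, 0.0795, 0.0174]
orientation: [0.001, 0.755, 0.656, 0.003]
wrist_force: [-0.8, -0.5, 0.0]
finger_gap: 0.0002
```

```bash
python3 look.py 8; python3 crop.py 8 200 190 140 4
```

```text
12.85 [449.4  79.6  17.4] jawyaw 81.94 z [ 0.005  0.002 -1.   ] F [0.  0.1 0.3] 0.00030498542888319715 tool in bay [-130.3    2.7]
```

View pics/z8.png

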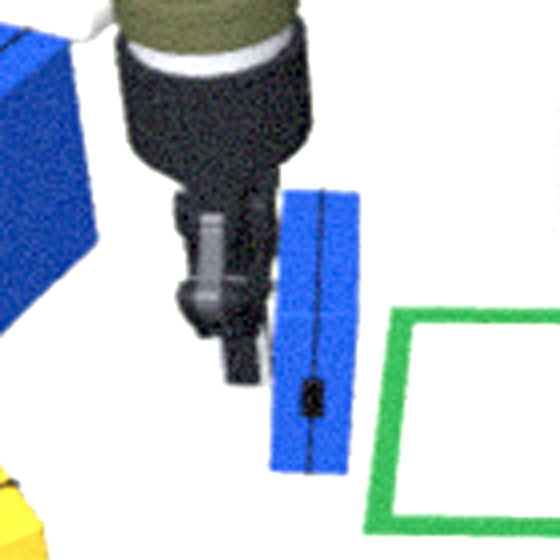

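View pics/l8.png

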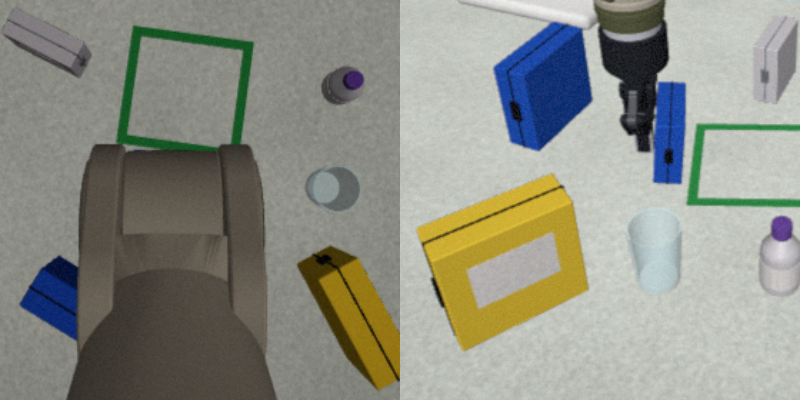

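```bash
cat > fs.py <<'E'
import sys
from h import *
k=sys.argv[1];x0=float(sys.argv[2])
s=np.load(f"pics/side{k}.npy");S=bluemask(s,(250,230,90,85))
xs=np.where(S.sum(0))[0];print(xs.min(),xs.max())
p,f=fit({"side":S},(x0,75,BAY[2])); print(np.round(p,3),f,"bay",np.round(inbay(*p[:2]),1),"yaw rel",round(np.degrees(p[2]-BAY[2]),1),"front",round(inbay(*p[:2])[0]+17,1))
E
python3 fs.py 8 485
```

```text
251 289
[ 4.81775e+02  7.73940e+01 -7.30000e-02] 258.29803921568623 bay [-97.8   5. ] yaw rel 3.7 front -80.8
```

```bash
sed -i 's/S=bluemask(s,(250,230,90,85))/x1=int(sys.argv[3]);S=bluemask(s,(x1,230,90,85))/' fs.py; python3 fs.py 8 485 267; python3 fs.py 8 478 267
```

```text
267 289
[ 4.81926e+02  7.70930e+01 -5.80000e-02] 239.1019607843137 bay [-97.6   4.7] yaw rel 4.6 front -80.6
267 289
[ 4.81782e+02  7.72630e+01 -8.50000e-02] 239.6235294117647 bay [-97.8   4.9] yaw rel 3.0 front -80.8
```

```bash
cat > ov.py <<'E'
import sys
from h import *
k,x,y,a=sys.argv[1],*map(float,sys.argv[2:5]); tilt=float(sys.argv[5]) if len(sys.argv)>5 else 0
s=np.load(f"pics/side{k}.npy")
C=corners(0,0,0)*1000; C[:,0]-=17
t=np.radians(tilt);X=C[:,0]*np.cos(t)+C[:,2]*np.sin(t);Z=-C[:,0]*np.sin(t)+C[:,2]*np.cos(t)
X+=17;c,sn=np.cos(a),np.sin(a)
W=np.c_[x+c*X-sn*C[:,1],y+sn*X+c*C[:,1],Z]/1000
q=proj("side",W)
x0,y0,f=245,220,7
im=np.clip(cv2.resize(s[y0:y0+85,x0:x0+100],None,fx=f,fy=f,interpolation=cv2.INTER_CUBIC)*2.2,0,255).astype(np.uint8)[:,:,::-1].copy()
q=((q-[x0,y0]+.5)*f).astype(int)
for i in range(8):
    for j in range(i):
        if bin(i^j).count("1")==1: cv2.line(im,tuple(map(int,q[i])),tuple(map(int,q[j])),(0,0,255),1)
cv2.imwrite(f"pics/ov{k}_{tilt:.0f}.png",im)
E
python3 ov.py 8 481.8 77.2 -0.085 0
```

```text
(no output)
```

View pics/ov8_0.png

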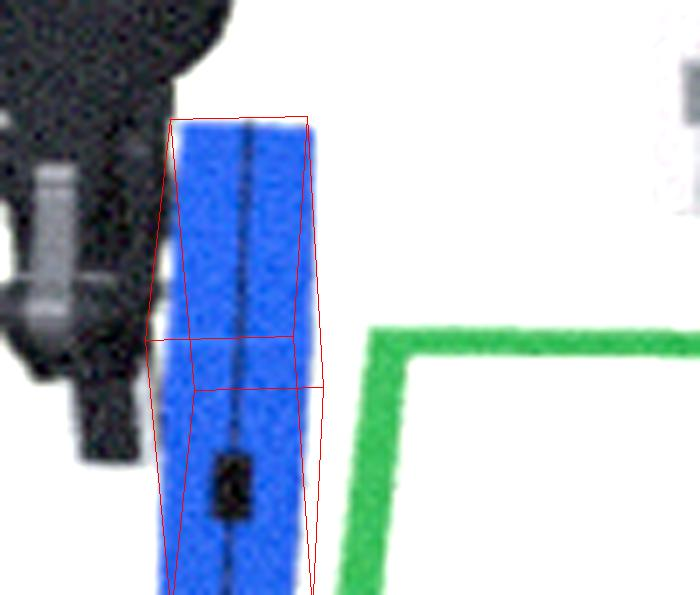

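```bash
cat > ft.py <<'E'
import sys
from h import *
k=sys.argv[1];x0=float(sys.argv[2]);x1=int(sys.argv[3])
s=np.load(f"pics/side{k}.npy")
h=cv2.cvtColor(s,cv2.COLOR_RGB2HSV);m=cv2.inRange(h,(105,150,50),(122,255,255))
g=np.zeros_like(m);g[230:320,x1:x1+60]=1;m=cv2.morphologyEx(m*g,cv2.MORPH_OPEN,np.ones((3,3)))
m=cv2.morphologyEx(m,cv2.MORPH_CLOSE,np.ones((9,9)))/255.
def verts(q):
    x,y,a,t=q[0],q[1],np.radians(q[2]),np.radians(q[3])
    C=corners(0,0,0)*1000;C[:,0]-=17
    X=C[:,0]*np.cos(t)+C[:,2]*np.sin(t)+17;Z=-C[:,0]*np.sin(t)+C[:,2]*np.cos(t)
    c,sn=np.cos(a),np.sin(a)
    return np.c_[x+c*X-sn*C[:,1],y+sn*X+c*C[:,1],Z]/1000
def hl(q):
    p=cv2.convexHull(proj("side",verts(q)).astype(np.float32))
    M=np.zeros((1920,2560),np.uint8);cv2.fillConvexPoly(M,np.round(p*4+1.5).astype(int),255)
    return cv2.resize(M,(640,480),interpolation=cv2.INTER_AREA)/255.
for free in(3,4):
  best=None
  for a0 in(-20,-14,-8,-2):
    q0=np.array([x0,75,a0,0.])
    F=lambda q:np.abs(hl(np.r_[q,np.zeros(4-len(q))])-m).sum()
    for st in(5,2):
        r=minimize(F,q0[:free],method="Nelder-Mead",options=dict(initial_simplex=q0[:free]+st*np.vstack([np.zeros(free),np.eye(free)])));q0=np.r_[r.x,np.zeros(4-free)]
    if best is None or r.fun<best[0]: best=(r.fun,q0)
  f,q=best;c=inbay(*q[:2]);a=np.radians(q[2]);rel=a-BAY[2]
  print(round(f),np.round(q,1),"bay",np.round(c,1),"rel yaw",round(np.degrees(rel),1))
  V=verts(np.r_[q[:3],0]);print("front feet bay L,R",[np.round(inbay(*(p[:2]*1000)),1).tolist() for p in(V[6],V[4])])
E
python3 ft.py 8 482 266;python3 ov.py 8 478.6 77.2 -0.2 0
```

```text
274 [480.9  78.   -2.5   0. ] bay [-98.8   5.4] rel yaw 5.4
front feet bay L,R [[-86.1, 51.8], [-77.7, -37.7]]
145 [477.7  76.5  -2.7   3.8] bay [-101.8    3.5] rel yaw 5.2
front feet bay L,R [[-88.9, 49.9], [-80.8, -39.8]]
```

```bash
sed -i 's/^x0,y0,f=245.*/x0,y0,f=int(x\/1000*525-5),225,6/;s/y0+85,x0:x0+100/y0+100,x0:x0+100/' ov.py; python3 - <<'E'
import numpy as np,cv2,sys
E
python3 ov.py 8 477.7 76.5 -0.047 3.8; python3 ov.py 8 477.7 76.5 -0.2 0
```

```text
(no output)
```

View pics/ov8_4.png

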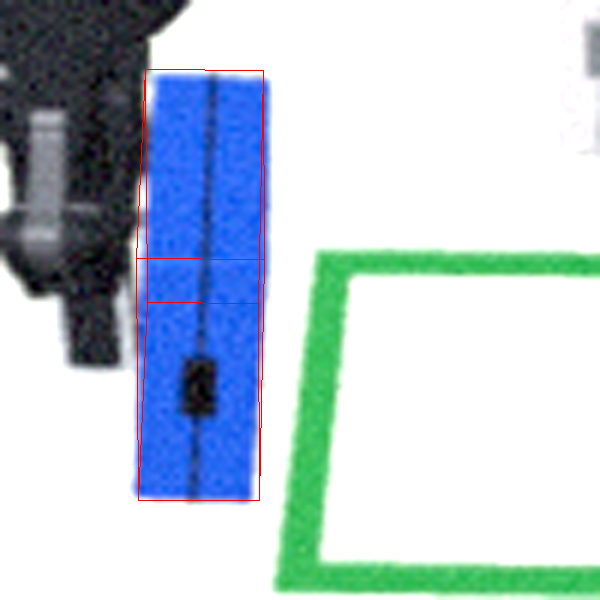

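View pics/ov8_0.png

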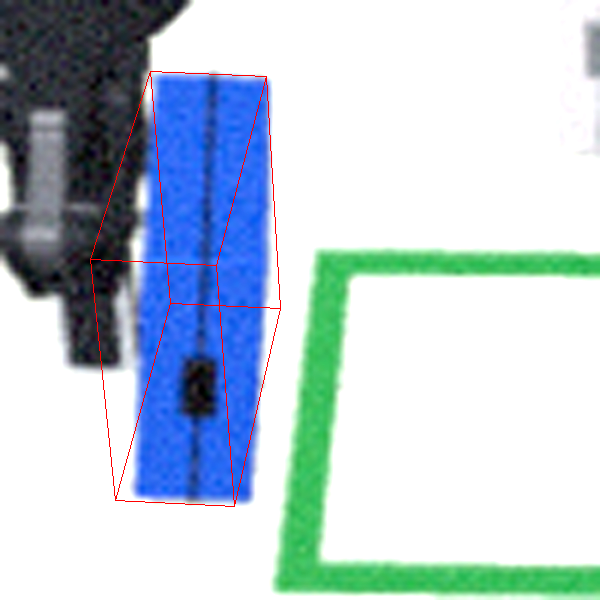

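```bash
python3 - <<'E'
t=open('ft.py').read()
t=t.replace("for a0 in(-20,-14,-8,-2):\n    q0=np.array([x0,75,a0,0.])","for a0,t0 in((-10,0),(-7,4),(-4,2),(-7,8)):\n    q0=np.array([x0,75,a0,t0*1.])").replace("for st in(5,2):","for st in(5,-3,2,-1):")
t=t.replace("for free in(3,4)","for free in(4,)").replace("m=cv2.morphologyEx(m,cv2.MORPH_CLOSE,np.ones((9,9)))/255.","m=cv2.morphologyEx(m,cv2.MORPH_CLOSE,np.ones((9,9)))/255.;print(m.sum(),hl([x0,75,-7,4]).sum())")
i=t.index("def verts");j=t.index("for free");
k=t.index("s=np.load");t=t[:k]+t[i:j]+t[k:i]+t[j:]
open('ft.py','w').write(t)
E
python3 ft.py 8 479 266;
```

```text
1348.0 1625.6196078431371Traceback (most recent call last):
  File "ft.py", line 24, in <module>
    r=minimize(F,q0[:free],method="Nelder-Mead",options=dict(initial_simplex=q0[:free]+st*np.vstack([np.zeros(free),np.eye(free)])));q0=np.r_[r.x,np.zeros(4-free)]
    res = _minimize_neldermead(fun, x0, args, callback, bounds=bounds,
                               **options)
    fxr = func(xr)
    fx = function(np.copy(x), *(wrapper_args + args))
  File "ft.py", line 22, in <lambda>
    F=lambda q:np.abs(hl(np.r_[q,np.zeros(4-len(q))])-m).sum()
                      ~~^^^^^^^^^^^^^^^^^^^^^^^^^^^^^
  File "ft.py", line 11, in hl
    p=cv2.convexHull(proj("side",verts(q)).astype(np.float32))
                     ~~~~^^^^^^^^^^^^^^^^^
  File "h.py", line 4, in proj
    c=camera_info(n); X=np.atleast_2d(X); p=X@np.array(c["R"]).T+np.array(c["t"]); p=p@np.array(c["mtx"]).T
ValueError: time passes only in moves, steps and waits
```

```bash
python3 - <<'E'
from workcell import camera_info,get_state
import pickle
pickle.dump({n:{k:__import__('numpy').array(v) for k,v in camera_info(n).items() if k in("mtx","R","t")} for n in("side","top")},open("cam.pkl","wb"))
print(get_state()["clock"])
E
sed -i 's/^import cv2,numpy as np/import cv2,numpy as np,pickle\n_C=pickle.load(open("cam.pkl","rb"))\ncamera_info=lambda n:_C[n]/' h.py
sed -i 's/(105,150,50)/(102,110,30)/;s/;m=cv2.morphologyEx(m\*g,cv2.MORPH_OPEN,np.ones((3,3)))/;m=m*g/' ft.py
timeout 200 python3 ft.py 8 479 266
```

```text
12.85
1411.0 1625.6196078431371
91 [476.5  76.4  -3.5   5.6] bay [-102.9    3.3] rel yaw 4.4
front feet bay L,R [[-89.4, 49.5], [-82.5, -40.3]]
```

The box is sliding with a slight lean of about 5°, caught by the low pads as predicted. The front foot is at about bay x -86, so I'm pushing on.

Call:
{"op": "arm_command", "data": {"steps": "3 0 0 0; 6 -1 0 0; 9 -1 0 0; 12 -2 0 0; 15 -2 0 0; 18 -2 0 0; 21 -3 0 0; 24 -3 0 0; 27 -4 0 0; 30 -4 0 0; 33 -5 0 0; 33 -5 0 0"}}

```text
clock: 14.35
tcp_pos: [0.4829, 0.0744, 0.0174]
orientation: [0.001, 0.755, 0.656, 0.003]
wrist_force: [-0.0, -0.2, -0.7]
finger_gap: -0.0001
```

```bash
python3 look.py 9; python3 crop.py 9 220 190 140 4; timeout 200 python3 ft.py 9 512 286
```

```text
14.45 [482.7  74.4  17.5] jawyaw 81.93 z [ 0.006  0.002 -1.   ] F [-0.5  0.   0.1] 8.509209270530531e-05 tool in bay [-96.5   2.2]
1440.0 1510.137254901961
88 [509.  70.  -7.   5.] bay [-69.9   1.4] rel yaw 0.9
front feet bay L,R [[-53.6, 46.6], [-52.2, -43.4]]
```

View pics/z9.png

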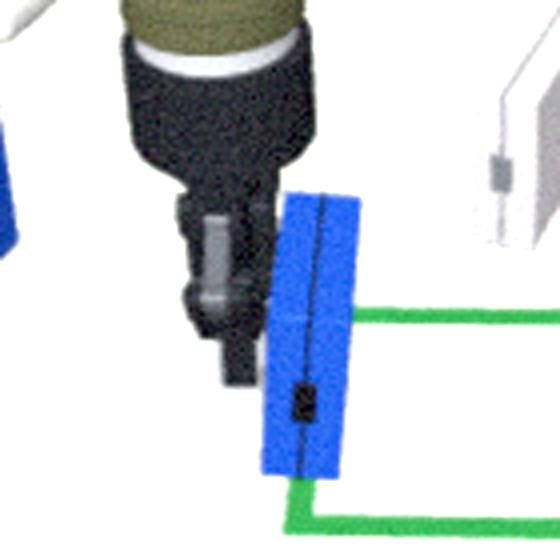

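Call:
{"op": "arm_command", "data": {"steps": "2 0 0 0; 4 -1 0 0; 6 -1 0 0; 6 -1 0 0; 4 -1 0 0; 2 0 0 0; 0 0 0 0; -3 0 0 0; -6 1 0 0; -9 1 0 0; -9 1 0 0"}}

```text
clock: 15.82
tcp_pos: [0.4734, 0.0755, 0.0175]
orientation: [0.001, 0.755, 0.656, 0.003]
wrist_force: [-0.6, 0.3, -0.1]
finger_gap: 0.0001
```

```bash
python3 look.py 10; python3 crop.py 10 220 190 140 4; timeout 200 python3 ft.py 10 512 286
```

```text
15.925 [473.8  75.4  17.5] jawyaw 81.93 z [ 0.006  0.002 -1.   ] F [ 0.3 -0.4  0.2] -0.00044990289890670126 tool in bay [-105.5    1.9]
1538.0 1510.137254901961
74 [514.4  68.3  -6.4   1.4] bay [-64.3   0.5] rel yaw 1.5
front feet bay L,R [[-48.4, 45.9], [-46.1, -44.1]]
```

View pics/z10.png

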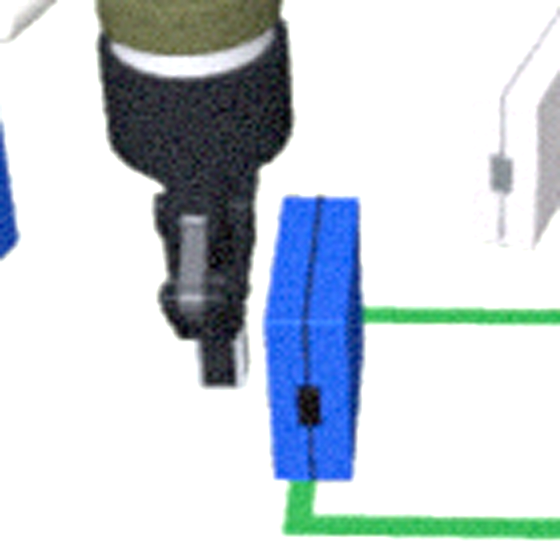

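Call:
{"op": "arm_command", "data": {"steps": "0 0 25 0; 0 0 50 0; 0 0 54 0; 5 -1 54 0; 10 -1 54 0; 13 -2 54 0; 16 -2 54 0; 19 -3 54 0; 22 -3 54 0; 25 -3 54 0; 28 -4 54 0; 31 -4 54 0; 34 -5 54 0; 36 -5 54 0"}}

```text
clock: 17.68
tcp_pos: [0.5101, 0.0704, 0.0716]
orientation: [0.002, 0.755, 0.656, 0.003]
wrist_force: [-0.6, 0.6, 0.3]
finger_gap: 0.0003
```

```bash
python3 look.py 11; python3 crop.py 11 220 190 140 4
```

```text
17.775 [510.1  70.4  71.5] jawyaw 81.92 z [ 0.007  0.002 -1.   ] F [-0.   0.5 -1.1] 7.6570964563279e-05 tool in bay [-68.8   2. ]
```

View pics/z11.png

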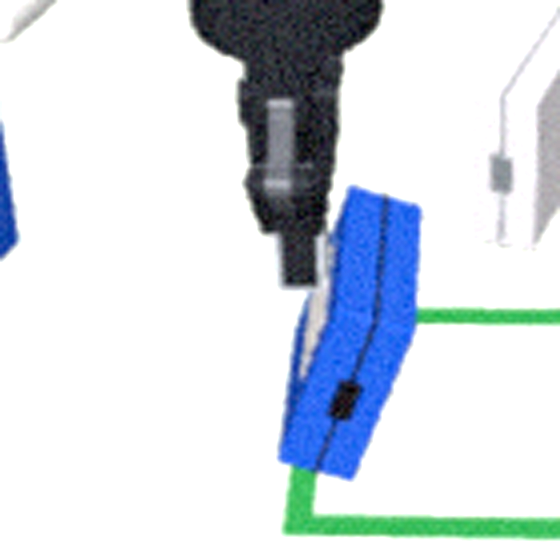

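Tilting cleanly, with the front foot still at the same spot (crop (352,478)). A few more mm should take it over.

Call:
{"op": "arm_command", "data": {"steps": "2 0 0 0; 4 -1 0 0; 6 -1 0 0; 7 -1 0 0; 7 -1 0 0; 7 -1 0 0; 7 -1 0 0"}}

```text
clock: 18.65
tcp_pos: [0.5171, 0.0694, 0.0715]
orientation: [0.002, 0.755, 0.656, 0.003]
wrist_force: [0.8, -0.4, 0.2]
finger_gap: -0.0002
```

```bash
python3 look.py 12; python3 crop.py 12 240 190 140 4
```

```text
18.75 [517.1  69.4  71.5] jawyaw 81.93 z [ 0.007  0.002 -1.   ] F [ 0.4 -0.8  0.2] -3.673402990765467e-05 tool in bay [-61.8   1.9]
```

View pics/z12.png

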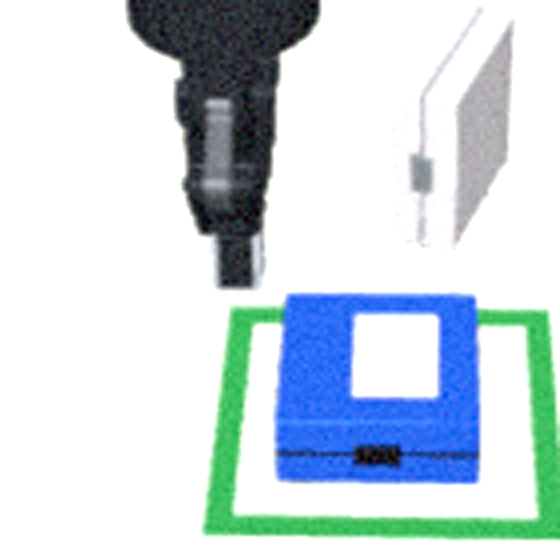

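It landed flat inside the tape. I'm retreating upward and aside to check from above.

Call:
{"op": "arm_command", "data": {"steps": "-4 0 30 0; -8 0 80 0; -10 0 130 0; -10 -10 160 0; -10 -60 160 0; -15 -110 160 0; -20 -160 160 0; -25 -210 160 0; -35 -260 160 0; -45 -310 160 0; -55 -360 160 0; -75 -410 160 0; -95 -460 160 0; -95 -460 160 0; -95 -460 160 0"}}

```text
clock: 20.62
tcp_pos: [0.4218, -0.3903, 0.2313]
orientation: [0.001, 0.755, 0.655, 0.003]
wrist_force: [-0.0, 1.1, -1.0]
finger_gap: 0.0001
```

```bash
python3 look.py 13; python3 - <<'E'
from h import *
t=np.load("pics/top13.npy")
r,_=rect("top",t,(100,90,25),(125,255,255),(285,180,90,85),.034,9);P=cv2.boxPoints(r)
print(r,[np.round(inbay(*p),1).tolist() for p in P])
a=cv2.resize(t[160:300,260:400,::-1],None,fx=4,fy=4,interpolation=cv2.INTER_CUBIC);cv2.imwrite("pics/z13.png",np.clip(a*2.,0,255).astype(np.uint8))
for n in("top","side"):
    d=cv2.absdiff(np.load(f"pics/{n}13.npy"),np.load(f"pics/{n}0.npy")).max(2);m=(d>40).astype(np.uint8)
    k,_,st,_=cv2.connectedComponentsWithStats(m);print(n,[s.tolist() for s in st[1:] if s[4]>25])
E
```

```text
20.725 [ 422.4 -389.4  231.6] jawyaw 82.0 z [ 0.006  0.002 -1.   ] F [-0.8  0.8 -0.5] -0.00019185546025066822 tool in bay [ -92.5 -465.5]
((573.3251953125, 59.85672378540039), (91.15898895263672, 86.99327087402344), 82.05960845947266) [[-48.3, -45.3], [38.7, -45.4], [38.8, 45.8], [-48.2, 45.8]]
top [[301, 197, 58, 57, 1982], [290, 280, 58, 23, 1207], [290, 455, 106, 25, 1783]]
side [[0, 0, 34, 77, 1169], [31, 0, 30, 121, 376], [0, 0, 117, 249, 4572], [52, 0, 54, 61, 1283], [81, 0, 168, 463, 44748], [0, 164, 11, 15, 59], [117, 180, 39, 9, 68], [44, 191, 19, 16, 177], [114, 192, 62, 11, 109], [254, 237, 26, 73, 1663], [309, 263, 51, 48, 1982], [334, 273, 11, 10, 36]]
```

View pics/l13.png

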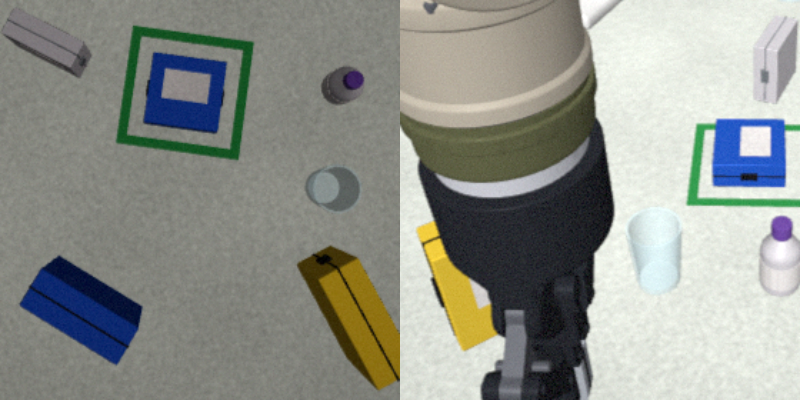

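View pics/z13.png

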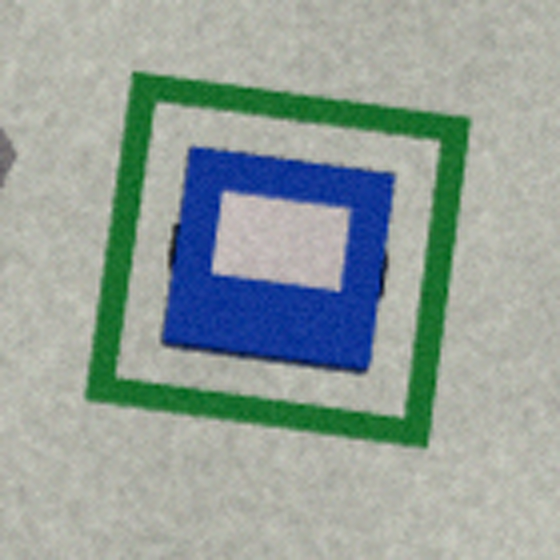

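The box lies flat inside the frame and clears the tape by at least 14 mm on every side. In the top view, only the box and the arm changed.

```bash
python3 -c "
from workcell import *
print(hand_in())"
```

```text
the job is handed in; nothing more can be done
None
```

The small blue slide box now lies flat and wholly inside the green frame. I handed the job in at about 21 s of the 42 s allowed.

**What I did:** I pushed the box low with the shut fingers, tips about 17 mm above the bench, until its front foot was about 16 mm past the inner edge of the tape. I backed off and saw it standing free. I then pushed at about 71 mm until it fell forward by itself. It was never gripped, and nothing touched it after it landed.

**Last checks:**
- **Position:** from above, the box spans -48 to +39 mm of the ±63 mm clear area along the frame's x, and ±46 mm of the ±65 mm along y. It is square to the frame, label up.
- **Bystanders:** comparing the top view before and after, only the box and the arm changed. The side view was partly hidden by the arm.
- **Forces:** wrist force was about 1 N in every reading I took; I did not record it during the moves.

**What did not go to plan:**
- **Rejected approaches:** I dropped two pushing approaches before touching the box, because the gripper's knuckles or links would have hit it high up.
- **Push height:** the low push was slightly above the 12 mm given as safe, so that the gripper's body would pass over the box.
- **Lean while sliding:** the knuckles still made the box lean forward about 5° as it slid. It settled upright again before the topple.

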